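Find the soft foot of a jig plate and press its taper shim home

ROBOT

A 7-joint arm with a two-finger parallel gripper is mounted at the origin on a cart in front of the work surface, level with it; the furniture and walls round the work are solid. World frame = base frame: x ahead of the robot, y to its left, z up, the work surface at z = 0. Lengths are in m, angles in rad, forces in N, time in s.
With the tool pointing down it reaches from about 0.35 to 0.9 m from the base axis. Payload 8.1 kg.
Tool frame: the origin (TCP) lies on the centre line of the jaws, within the pads' length; the fingertips stand 19 mm ahead of it and the grasp point (between the pads) is the TCP (arm.tip_reach is the distance from the TCP to the fingertips, in m); z points along the fingers, y is the line along which they close (so a half turn about z gives the same grasp; the last joint's range is limited). The gripper opens to 92 mm and grips with 3 to 60 N. Pads are 19 mm wide; open, the fingers measure 130 mm over their backs; the gripper's body (75 mm by 190 mm) begins 47 mm behind the grasp point.
Start: joints at [-1.253, 0.434, 0.025, 1.573, -0.012, 1.134, -0.075], TCP at [0.255, 0.57, 0.246] pointing down, gripper open.
Joint ranges: [-2.62, 2.62], [-0.44, 2.09], [-1.27, 1.32], [0.08, 2.57], [-1.32, 4.46], [0.12, 2], [-2.74, 2.74]. Speed limits (rad/s): [2.22, 2.22, 3.01, 3.01, 3.14, 3.14, 3.14].

INTERFACE

Orientations are given as a rotation vector (axis times angle).
In Python, from cell import arm gives the robot as it stands.
- The arm moves only by the tool arm_command, never from a script. Its argument "targets" is a list that holds one entry, the list of rows, each a list of 6 numbers: the shift along the tool's x, y, z in m, then the turn, a rotation vector about the tool's x, y, z in rad. A call has 1 to 10 rows; each row shifts and turns the commanded pose from where the row before left it, along the tool's axes as they then stand; what a row does not reach is not made up. A row lasts 1/8 s, in which the tool goes at most 62.5 mm and 10.7 degrees, less where a joint would pass 70% of its speed; a pose out of reach is approached as far as the arm can. A call with a gripper value outside its range is refused whole. "jaw" is the finger opening in m, from 0 to 0.0918, set as the call begins (left out, the last holds). The fingers move at their own pace and stop on an object; "newtons" is the grip in N (left out, the last holds). Time passes only in rows, so rows that do not move let the fingers close. It gives the time, the measured TCP pose, the force, the opening and the grip force at its end, in the units of the state.
- arm.observe(): the state, without advancing time (a new reading comes with each control period).
- arm.get_image(name): name is "side" or "top" or "wrist"; returns a dict with "pixels" (384x512x3 uint8, red, green, blue), "z_map" (384x512 float32, m along the optical axis (not along the pixel's ray), 0 where there is no reading), "fx", "fy", "cx", "cy" (pixels), "xyz" and "rotation" of the camera in the world; the wrist camera has in their place "T_tool_cam" (4x4, takes a point from camera to tool coordinates, whose origin is the TCP and whose axes are the flange's). Camera axes: x right, y down, z forward; pixel columns grow to the right and rows downward; lengths in m; the calibration is good to about 2 mm. A picture is of the moment at which its call begins: read the wrist's pose just before it.
- arm.sign_off(): hands the job in; it is judged then, once.
The state is a dict: "clock": time; "joints": joint angles; "dq": joint speeds; "joint_efforts": joint torques, N m; "position": TCP position; "ee_rot": TCP orientation; "force": force on the tool from outside, world axes, zero at the start; "ft_torque": the same for the moment, N m; "width": opening from 0.0 (shut) to 1.0 (fully open); "gripper_force": force on a finger pad.
Only numpy, scipy, OpenCV 4.12 (cv2) and the standard library are available. Lean on these libraries where they do the work, as an engineer would, in place of code of your own. Each camera call takes 0.05 s, during which the arm holds its last target. There are 200 camera calls.

TASK

The aluminium jig plate stands on four corner feet, and one of them does not reach its rest: with the fingertips press down on the plate's corners one after another until you find the corner that rocks. Then, from outside, push the taper shim beside that corner under the plate until the shim's upturned end is flat against the plate's edge, so that the corner is carried. Leave the other three shims where they are, disturb nothing else, and only press and push: lift nothing.

Things in the scene. Friction and masses are not known exactly. Their poses are not given: they have to be found in the camera images.
- jig_base: Dark steel sub-plate, 230 (x) x 316 (y) x 10 mm, on four 22 mm standoffs screwed to the bench (top face 32 mm above it); never moves. Origin: on the bench top, below the middle of the jig plate. x points away from the robot (turned by at most 0.3 rad), y left, z up. Feet at x = +-68, y = +-78 mm; shims' centre lines at x = +-36 mm. A bench rail up to z = 220 mm runs along world y = -270 mm.
- jig_plate: Aluminium jig plate, 170 (x) x 190 (y) x 12 mm, over the middle of the sub-plate, parallel to it. Origin: middle of its thickness; top face 6 mm above that, 58 mm above the bench. A rubber-bushed centre bolt keeps it from shifting. Bracket, pins, brass bushes and loose workpiece stand within 65 mm of its middle in x and y, up to 36 mm above its top; the corners are bare.
- corner_nl (a point): Where to press the near left corner: on the plate's top face above that foot, 17 mm in from both edges. A sound corner gives under 1 mm at 10 N; the one that rocks gives 2.5 to 3.5 mm under 3 to 5 N, then is hard, and springs back.
- corner_nr (a point): Where to press the near right corner: on the plate's top face above that foot, 17 mm in from both edges. A sound corner gives under 1 mm at 10 N; the one that rocks gives 2.5 to 3.5 mm under 3 to 5 N, then is hard, and springs back.
- corner_fl (a point): Where to press the far left corner: on the plate's top face above that foot, 17 mm in from both edges. A sound corner gives under 1 mm at 10 N; the one that rocks gives 2.5 to 3.5 mm under 3 to 5 N, then is hard, and springs back.
- corner_fr (a point): Where to press the far right corner: on the plate's top face above that foot, 17 mm in from both edges. A sound corner gives under 1 mm at 10 N; the one that rocks gives 2.5 to 3.5 mm under 3 to 5 N, then is hard, and springs back.
- shim_nl: Loose steel taper shim, near left: 24 mm wide, 46 mm taper under the plate's left edge; outer end turned up, 6 mm thick, 26 high. Slides along y between 5 mm high strips, stays put. Origin: underside (32 mm above bench), INNER face of the upturned end; push 6 mm farther out. Base frame: starts at y = +121 to +130 mm, home at +95; bears on the plate over the last 3 mm (3 to 8 N), then stops hard.
- shim_nr: Loose steel taper shim, near right: 24 mm wide, 46 mm taper under the plate's right edge; outer end turned up, 6 mm thick, 26 high. Slides along y between 5 mm high strips, stays put. Origin: underside (32 mm above bench), INNER face of the upturned end; push 6 mm farther out. Base frame: starts at y = -121 to -130 mm, home at -95; bears on the plate over the last 3 mm (3 to 8 N), then stops hard.
- shim_fl: Loose steel taper shim, far left: 24 mm wide, 46 mm taper under the plate's left edge; outer end turned up, 6 mm thick, 26 high. Slides along y between 5 mm high strips, stays put. Origin: underside (32 mm above bench), INNER face of the upturned end; push 6 mm farther out. Base frame: starts at y = +121 to +130 mm, home at +95; bears on the plate over the last 3 mm (3 to 8 N), then stops hard.
- shim_fr: Loose steel taper shim, far right: 24 mm wide, 46 mm taper under the plate's right edge; outer end turned up, 6 mm thick, 26 high. Slides along y between 5 mm high strips, stays put. Origin: underside (32 mm above bench), INNER face of the upturned end; push 6 mm farther out. Base frame: starts at y = -121 to -130 mm, home at -95; bears on the plate over the last 3 mm (3 to 8 N), then stops hard.
- foot_nl: Rubber-soled foot under the plate's near left corner, 21 mm across, 8 mm high; origin: centre of its underside. It stands on a rest pad of the sub-plate; one of the four pads (any, hidden) is 3.5 mm too low, so its foot hangs free.
- foot_nr: Rubber-soled foot under the plate's near right corner, 21 mm across, 8 mm high; origin: centre of its underside. It stands on a rest pad of the sub-plate; one of the four pads (any, hidden) is 3.5 mm too low, so its foot hangs free.
- foot_fl: Rubber-soled foot under the plate's far left corner, 21 mm across, 8 mm high; origin: centre of its underside. It stands on a rest pad of the sub-plate; one of the four pads (any, hidden) is 3.5 mm too low, so its foot hangs free.
- foot_fr: Rubber-soled foot under the plate's far right corner, 21 mm across, 8 mm high; origin: centre of its underside. It stands on a rest pad of the sub-plate; one of the four pads (any, hidden) is 3.5 mm too low, so its foot hangs free.
- workpiece: White plastic workpiece, 36 x 55 x 24 mm, loose in the nest on top of the jig plate. Bystander. Origin: centre of its underside.
- feeler_tin: Small grey tin, 85 x 30 x 14 mm, lying on the front strip of the sub-plate. Bystander. Origin: centre of its underside.
- hex_key: Black L-shaped hex key, 112 x 36 x 7 mm, lying on the bench to the left. Bystander. Origin: centre of its underside.
- bearing: Ball bearing, 35 mm across, 11 mm high, lying flat. Bystander. Origin: centre of its underside.
Mind the look-alikes: they are no part of the job. What is shaped like the shim_nl but red is not meant. Leave any black or brown look-alike of the shim_fl alone.

How it is judged:
On the way:
1. the corner that rocks has been pressed down until its foot meets the pad (angle between jig_plate's own z axis and vertical above 0.018 rad and contact force between any of the fingers, the arm and jig_plate above 1.5 N), for 0.05 s.
At the end, for the whole second after the job is handed in: Rocking corner's shim: upturned end within 3.5 mm of the plate's edge, at rest, bearing on the plate (over 1 N). The other three feet bear on their pads (over 0.5 N each), the plate is level within 0.015 rad, and the other three shims lie within 6 mm of their starts (((y of shim_nl in the frame of jig_base below 0.0985 m and contact force between shim_nl and jig_plate above 1 N and linear speed of shim_nl below 0.01 m/s and contact force between each of foot_nr, foot_fl, foot_fr and anything else above 0.5 N and distance of each of shim_nr, shim_fl, shim_fr from where it was at the start of the episode below 0.006 m) or (y of shim_nr in the frame of jig_base above -0.0985 m and contact force between shim_nr and jig_plate above 1 N and linear speed of shim_nr below 0.01 m/s and contact force between each of foot_nl, foot_fl, foot_fr and anything else above 0.5 N and distance of each of shim_nl, shim_fl, shim_fr from where it was at the start of the episode below 0.006 m) or (y of shim_fl in the frame of jig_base below 0.0985 m and contact force between shim_fl and jig_plate above 1 N and linear speed of shim_fl below 0.01 m/s and contact force between each of foot_nl, foot_nr, foot_fr and anything else above 0.5 N and distance of each of shim_nl, shim_nr, shim_fr from where it was at the start of the episode below 0.006 m) or (y of shim_fr in the frame of jig_base above -0.0985 m and contact force between shim_fr and jig_plate above 1 N and linear speed of shim_fr below 0.01 m/s and contact force between each of foot_nl, foot_nr, foot_fl and anything else above 0.5 N and distance of each of shim_nl, shim_nr, shim_fl from where it was at the start of the episode below 0.006 m)) and angle between jig_plate's own z axis and vertical below 0.015 rad); the robot touches nothing.
It fails at once if a shim is lifted or thrown off its guideway (15 mm above where it lay) (height (world z) of any of shim_nl, shim_nr, shim_fl, shim_fr above 0.047 m).
It fails at once if a bystander is moved by more than 25 mm (the workpiece on the plate: 15 mm) (distance of workpiece from where it was at the start of the episode above 0.015 m or distance of any of feeler_tin, hex_key, bearing from where it was at the start of the episode above 0.025 m).
It also fails if it takes over 64 s, if anything falls off the work surface, if the arm or the gripper's body presses on something with over 40 N, if the wrist force passes 120 N, or if a joint passes its speed limit or range.

## Working session

There is one attempt and no reset: what is moved stays moved. The work goes in short steps, Python scripts to look and compute and a tool call to move; the robot and the scene stay as the last step left them, time stands still between calls to the robot, and variables do not carry over. Pictures are saved under pics/ and viewed, at most 10 in all, crops included, and the job is handed in when it is done.

Besides the shell and the picture viewer there is one more tool, called as name(argument=value, ...) on one line, values as JSON. arm_command: Moves the arm, as the interface text tells. Its arguments: {"type":"object","properties":{"targets":{"type":"array","items":{"type":"array","items":{"type":"array","items":{"type":"number"}}}},"jaw":{"type":"number"},"newtons":{"type":"number"}},"required":["targets"]}

```bash
mkdir -p pics; python3 - <<'E'
from cell import arm
import cv2, numpy as np, pickle
s=arm.observe(); print(s['clock'],s['position'],s['ee_rot'],s['force'],s['width'])
for n in("top","side"):
    im=arm.get_image(n); pickle.dump(im,open(f"{n}.pkl","wb"))
    print(n,im['fx'],im['xyz'],im['rotation'])
    cv2.imwrite(f"pics/{n}.png",cv2.resize(im['pixels'][:,:,::-1],(800,600),interpolation=cv2.INTER_CUBIC))
E
```

```text
0.0 [0.25515554 0.5700121  0.24493039] [-6.56206806e-01 -3.07206944e+00  2.47537256e-03] [-0.15386361  0.40352548 -0.5794387 ] 0.999588839122865
top 500.07122369698305 [0.40042541 0.10917833 1.41784345] [-2.16489373  2.1953522  -0.12518467]
side 370.27318253453586 [0.39760766 0.72034306 0.64051565] [-0.33288776  2.75040374 -1.26234231]
```

View pics/top.png

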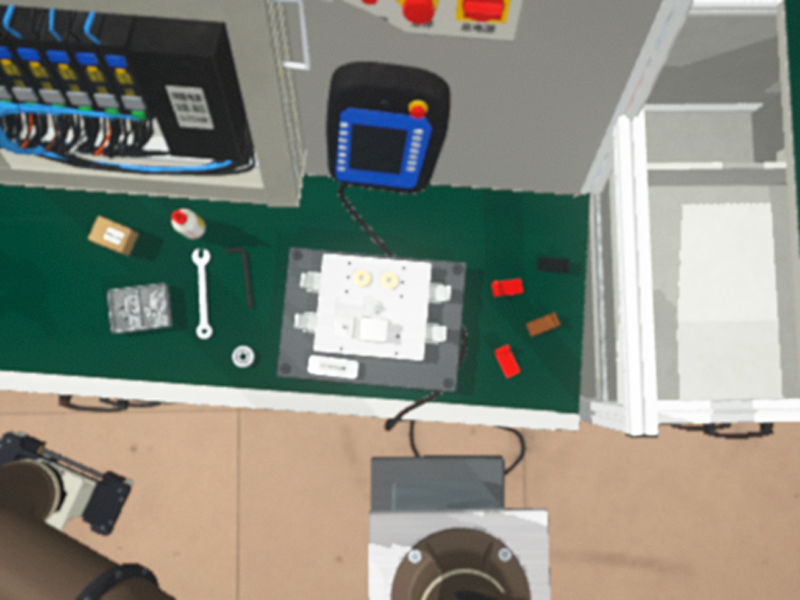

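View pics/side.png

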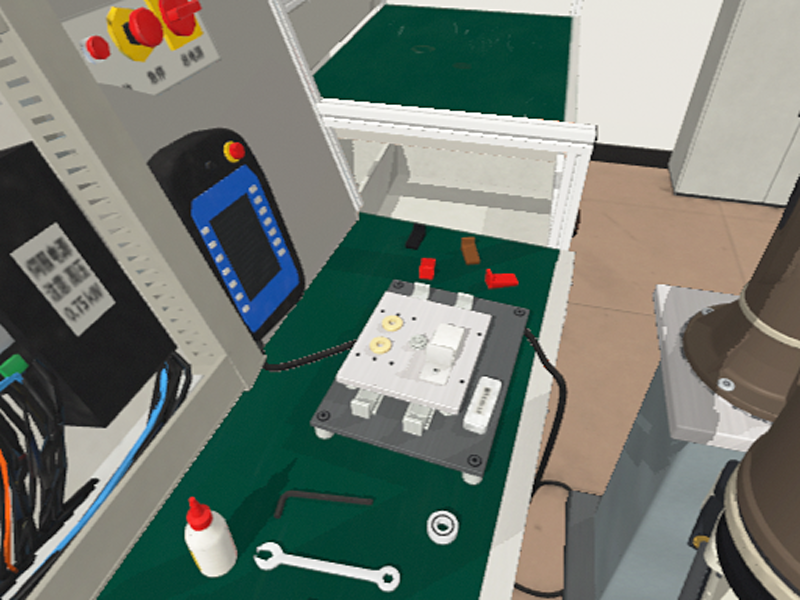

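Top view (800x600 px): plate with corners near (322,254), (432,262), (424,360), (313,350). The shims' upturned ends are at about (310,282), (302,321) on the left and (440,292), (437,333) on the right. The red, black and brown look-alikes lie off to the right at (507,288), (507,361), (553,265), (543,324), and none is steel on the guideways. Next I measure the plate and the upturned ends.

```bash
cat > h.py <<'E'
import numpy as np, cv2, pickle
from scipy.spatial.transform import Rotation as R
def cloud(im):
    v,u=np.mgrid[0:384,0:512]; z=im['z_map']
    p=np.stack([(u-im['cx'])/im['fx']*z,(v-im['cy'])/im['fy']*z,z],-1)
    Rm=np.array(im['rotation']); Rm=R.from_rotvec(Rm).as_matrix() if Rm.size==3 else Rm
    return p@Rm.T+np.array(im['xyz'])
def ray(im,uv,h):
    uv=np.atleast_2d(uv).astype(float)
    d=np.c_[(uv[:,0]-im['cx'])/im['fx'],(uv[:,1]-im['cy'])/im['fy'],np.ones(len(uv))]
    Rm=R.from_rotvec(im['rotation']).as_matrix(); d=d@Rm.T
    return im['xyz']+d*((h-im['xyz'][2])/d[:,2])[:,None]
E
python3 - <<'E'
from h import *
for n in("top","side"):
    im=pickle.load(open(n+".pkl","rb")); P=cloud(im)
    m=((P[...,2]>.050)&(P[...,2]<.064)&(P[...,0]>.25)&(P[...,0]<.7)&(abs(P[...,1]+0.0)<.27)&(im['z_map']>0)).astype(np.uint8)
    k,l,st,c=cv2.connectedComponentsWithStats(m)
    for i in range(1,k):
        if st[i,4]<15: continue
        q=P[l==i]; r=cv2.minAreaRect(q[:,:2].astype(np.float32)*1000)
        print(n,st[i],q.mean(0).round(4),np.round(r[0],1),np.round(r[1],1),round(r[2],2))
    bg=P[(P[...,0]>.4)&(P[...,0]<.6)&(P[...,1]>.2)&(P[...,1]<.35)&(im['z_map']>0)]; print("bench z",np.median(bg[:,2]))
    # subplate top
    s=((P[...,2]>.026)&(P[...,2]<.038)&(P[...,0]>.25)&(P[...,0]<.7)&(abs(P[...,1])<.27)).astype(np.uint8)
    s=cv2.morphologyEx(s,cv2.MORPH_OPEN,np.ones((3,3)))
    r=cv2.minAreaRect((P[s>0][:,:2]*1000).astype(np.float32)); print("sub",r)
E
```

```text
top [ 201  162   75   68 3770] [0.5161 0.1477 0.0578] [514.6 148.8] [190.1 170.5] 84.12
top [284 183   4   9  21] [0.5352 0.0166 0.0577] [536.1  18.3] [ 7.9 21.6] 88.15
top [283 209   3   9  19] [0.4658 0.0252 0.0582] [465.3  24.7] [ 5.5 22.3] 85.1
bench z 0.03394066864939771
sub ((493.0482177734375, 136.68560791015625), (287.63897705078125, 230.25160217285156), 84.19197082519531)
side [355 134  15   7  60] [ 0.3176 -0.2531  0.0568] [ 318.1 -255. ] [14.7 39.5] 84.11
side [266 180   9   6  39] [0.535  0.0162 0.0563] [534.7  16.9] [ 7.5 23.3] 76.47
side [ 216  186   99   79 4183] [0.5123 0.1623 0.0587] [512.1 146.9] [193.7 170.3] 84.1
side [293 187  10   6  44] [0.4636 0.0255 0.0559] [463.6  24.3] [ 9.  23.6] 79.67
side [249 205   5   4  15] [0.5583 0.1161 0.0609] [557.6 118. ] [ 9.2 13. ] 11.33
side [225 255  12   4  17] [0.5624 0.2676 0.0585] [561.4 267.1] [23.4  4.4] 1.25
bench z 0.03308559298853242
sub ((469.29376220703125, 6.29864501953125), (565.1511840820312, 245.82032775878906), 80.26287078857422)
```

Plate centre is about (0.5135, 0.148), yaw about -5.9°, and the shims agree with that. Next: align the tool's y with the base's y, close the jaws and go above the near-left corner.

arm_command(targets=[[[0, 0, 0, 0, 0, -0.159], [0, 0, 0, 0, 0, -0.159], [-0.033, -0.044, 0, 0, 0, 0], [-0.033, -0.044, 0, 0, 0, 0], [-0.033, -0.044, 0, 0, 0, 0], [-0.033, -0.044, 0, 0, 0, 0], [-0.033, -0.044, 0, 0, 0, 0], [-0.033, -0.044, 0, 0, 0, 0], [-0.029, -0.046, 0, 0, 0, 0], [0, 0, 0, 0, 0, 0]]], jaw=0, newtons=20)

```text
clock: 1.35
position: [0.4512, 0.234, 0.2456]
ee_rot: [0.174, 3.136, -0.003]
force: [-0.2, 0.2, 0.9]
width: 0.009
gripper_force: 0.0
```

```bash
cat >> h.py <<'E'
C=np.array([.5135,.148]); A=np.array([[.9947,-.1025],[.1025,.9947]])
def st():
    from cell import arm
    s=arm.observe(); M=R.from_rotvec(s['ee_rot']).as_matrix()
    print('t',round(s['clock'],2),'base xy',(A@(np.array(s['position'])[:2]-C)*1000).round(1),'tip z',round((s['position'][2]+M[2,2]*arm.tip_reach)*1000,1),'F',np.round(s['force'],2),'w',round(s['width'],3))
    print('tool y ang',np.degrees(np.arctan2(M[1,1],M[0,1])).round(2),'z',M[:,2].round(3), 'q',np.round(s['joints'],2))
E
python3 -c "
from h import *;st()"
```

```text
t 1.35 base xy [-70.8  79.2] tip z 226.6 F [-0.21  0.15  0.85] w 0.009
tool y ang 83.66 z [ 0.    -0.002 -1.   ] q [-0.66  0.24  0.09  1.86 -0.02  1.04  0.9 ]
```

arm_command(targets=[[[0.003, 0.005, 0.04, 0, 0, 0], [0, 0, 0.04, 0, 0, 0], [0, 0, 0.04, 0, 0, 0], [0, 0, 0.03, 0, 0, 0], [0, 0, 0.012, 0, 0, 0], [0, 0, 0, 0, 0, 0], [0, 0, 0, 0, 0, 0]]])

```text
clock: 2.22
position: [0.4474, 0.2447, 0.0848]
ee_rot: [0.161, 3.136, 0.002]
force: [0.8, 0.2, 0.9]
width: 0.005
gripper_force: 0.0
```

```bash
python3 - <<'E'
from h import *;st()
from cell import arm
ims=[arm.get_image(n)['pixels'] for n in("top","side")]
a=cv2.resize(ims[0][140:270,170:330],None,fx=2.46,fy=2.46,interpolation=2);b=cv2.resize(ims[1][140:340,160:360],(400,400))
a=cv2.resize(a,(400,320))
o=np.zeros((400,800,3),np.uint8);o[:320,:400]=a;o[:,400:]=b
cv2.imwrite('pics/nl.png',o[:,:,::-1])
E
```

```text
t 2.23 base xy [-75.7  89.4] tip z 65.8 F [0.79 0.16 0.87] w 0.005
tool y ang 84.12 z [ 0.001  0.001 -1.   ] q [-0.65  0.45  0.06  2.03 -0.04  0.66  0.91]
```

View pics/nl.png

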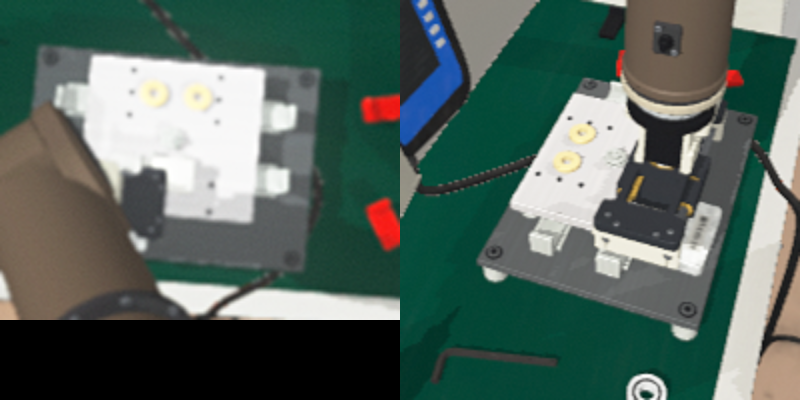

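The gripper hovers about 8 mm above the near-left corner, with the body over the plate at crop (165,190). Now I nudge inward and press in small steps.

arm_command(targets=[[[-0.002, -0.006, 0.004, 0, 0, 0], [0, 0, 0.002, 0, 0, 0], [0, 0, 0.001, 0, 0, 0], [0, 0, 0.001, 0, 0, 0], [0, 0, 0, 0, 0, 0]]])

```text
clock: 2.95
position: [0.4483, 0.2377, 0.0764]
ee_rot: [0.162, 3.137, -0.0]
force: [-2.6, -2.9, 12.9]
width: 0.006
gripper_force: 6.2
```

arm_command(targets=[[[0, 0, 0.001, 0, 0, 0], [0, 0, 0, 0, 0, 0]]])

```text
clock: 3.2
position: [0.4483, 0.2378, 0.0762]
ee_rot: [0.162, 3.137, 0.001]
force: [-5.2, -4.6, 23.9]
width: 0.003
gripper_force: 11.7
```

arm_command(targets=[[[0, 0, 0.001, 0, 0, 0], [0, 0, 0, 0, 0, 0]]])

```text
clock: 3.45
position: [0.4484, 0.2379, 0.0759]
ee_rot: [0.162, 3.137, 0.001]
force: [-9.2, -6.2, 34.9]
width: 0.002
gripper_force: 17.3
```

arm_command(targets=[[[0, 0, 0.001, 0, 0, 0], [0, 0, 0, 0, 0, 0]]])

```text
clock: 3.7
position: [0.4485, 0.2379, 0.0757]
ee_rot: [0.162, 3.136, 0.002]
force: [-11.0, -8.5, 46.2]
width: 0.004
gripper_force: 23.1
```

Near left is hard at once (tip 57.4 mm at 13 N), so it is sound. Now to near right.

arm_command(targets=[[[0, 0, -0.03, 0, 0, 0], [0, 0, -0.025, 0, 0, 0], [0, -0.055, 0, 0, 0, 0], [0, -0.055, 0, 0, 0, 0], [0, -0.056, 0, 0, 0, 0], [0, 0, 0.025, 0, 0, 0], [0, 0, 0.018, 0, 0, 0], [0, 0, 0, 0, 0, 0], [0, 0, 0, 0, 0, 0]]])

```text
clock: 4.82
position: [0.4314, 0.073, 0.0852]
ee_rot: [0.161, 3.137, 0.0]
force: [-0.1, 0.5, -0.3]
width: 0.002
gripper_force: 0.0
```

```bash
python3 -c "
from h import *;st()"
```

```text
t 4.83 base xy [-73.9 -83. ] tip z 66.2 F [-0.06  0.46 -0.27] w 0.002
tool y ang 84.13 z [ 0.  0. -1.] q [-0.36  0.36  0.09  2.2  -0.06  0.58  1.24]
```

arm_command(targets=[[[0, 0, 0.005, 0, 0, 0], [0, 0, 0.002, 0, 0, 0], [0, 0, 0.001, 0, 0, 0], [0, 0, 0.0005, 0, 0, 0], [0, 0, 0, 0, 0, 0]]])

```text
clock: 5.45
position: [0.4312, 0.0729, 0.0767]
ee_rot: [0.161, 3.137, 0.0]
force: [-3.1, 0.5, 10.1]
width: 0.002
gripper_force: 5.1
```

arm_command(targets=[[[0, 0, 0.001, 0, 0, 0], [0, 0, 0, 0, 0, 0]]])

```text
clock: 5.7
position: [0.4312, 0.0729, 0.0763]
ee_rot: [0.162, 3.137, 0.001]
force: [-5.9, -1.0, 24.6]
width: 0.01
gripper_force: 11.6
```

Near right is hard as well, so sound. Now far right.

arm_command(targets=[[[0, 0, -0.03, 0, 0, 0], [0, 0, -0.022, 0, 0, 0], [-0.05, 0, 0, 0, 0, 0], [-0.05, 0, 0, 0, 0, 0], [-0.048, 0, 0, 0, 0, 0], [0, 0, 0.025, 0, 0, 0], [0, 0, 0.017, 0, 0, 0], [0, 0, 0, 0, 0, 0], [0, 0, 0, 0, 0, 0]]])

```text
clock: 6.82
position: [0.5782, 0.0578, 0.0858]
ee_rot: [0.161, 3.137, 0.0]
force: [0.1, 0.0, 0.2]
width: 0.003
gripper_force: 0.0
```

```bash
python3 -c "
from h import *;st()"
```

```text
t 6.83 base xy [ 73.6 -83.1] tip z 66.8 F [0.14 0.02 0.24] w 0.003
tool y ang 84.12 z [ 0.  0. -1.] q [-0.27  0.54  0.11  1.86 -0.09  0.75  1.36]
```

arm_command(targets=[[[0, 0, 0.005, 0, 0, 0], [0, 0, 0.002, 0, 0, 0], [0, 0, 0.001, 0, 0, 0], [0, 0, 0.001, 0, 0, 0], [0, 0, 0, 0, 0, 0]]])

```text
clock: 7.45
position: [0.5785, 0.0576, 0.0767]
ee_rot: [0.162, 3.137, 0.0]
force: [-1.6, 0.4, 4.7]
width: 0.004
gripper_force: 2.5
```

arm_command(targets=[[[0, 0, 0.001, 0, 0, 0], [0, 0, 0, 0, 0, 0]]])

```text
clock: 7.7
position: [0.5785, 0.0576, 0.0764]
ee_rot: [0.162, 3.137, 0.001]
force: [-5.3, -0.1, 12.9]
width: 0.003
gripper_force: 6.8
```

Far right is sound too (0.3 mm for 8 N). Far left should be the one that rocks.

arm_command(targets=[[[0, 0, -0.03, 0, 0, 0], [0, 0, -0.022, 0, 0, 0], [0, 0.055, 0, 0, 0, 0], [0, 0.055, 0, 0, 0, 0], [0, 0.056, 0, 0, 0, 0], [0, 0, 0.025, 0, 0, 0], [0, 0, 0.017, 0, 0, 0], [0, 0, 0, 0, 0, 0], [0, 0, 0, 0, 0, 0]]])

```text
clock: 8.82
position: [0.596, 0.2217, 0.0858]
ee_rot: [0.164, 3.137, -0.0]
force: [0.6, -0.3, -0.3]
width: 0.006
gripper_force: 0.0
```

arm_command(targets=[[[0, 0, 0.005, 0, 0, 0], [0, 0, 0.002, 0, 0, 0], [0, 0, 0.001, 0, 0, 0], [0, 0, 0.001, 0, 0, 0], [0, 0, 0, 0, 0, 0]]])

```text
clock: 9.45
position: [0.5955, 0.2228, 0.0763]
ee_rot: [0.161, 3.137, 0.0]
force: [1.0, -0.2, 0.8]
width: 0.002
gripper_force: 0.2
```

arm_command(targets=[[[0, 0, 0.001, 0, 0, 0], [0, 0, 0, 0, 0, 0]]])

```text
clock: 9.7
position: [0.5955, 0.2228, 0.0754]
ee_rot: [0.162, 3.137, 0.0]
force: [0.1, -0.1, 2.0]
width: 0.002
gripper_force: 0.7
```

arm_command(targets=[[[0, 0, 0.001, 0, 0, 0], [0, 0, 0, 0, 0, 0]]])

```text
clock: 9.95
position: [0.5956, 0.2228, 0.0744]
ee_rot: [0.161, 3.137, 0.0]
force: [0.4, 0.1, 2.7]
width: 0.009
gripper_force: 1.3
```

```bash
python3 -c "
from h import *;st()"
```

```text
t 9.95 base xy [74.  82.9] tip z 55.4 F [0.42 0.05 2.67] w 0.009
tool y ang 84.11 z [ 0.  0. -1.] q [-0.51  0.63  0.11  1.72 -0.09  0.8   1.1 ]
```

It gives about 2 mm at 2.7 N, so this is the rocker. I press on until it is hard.

arm_command(targets=[[[0, 0, 0.001, 0, 0, 0], [0, 0, 0, 0, 0, 0]]])

```text
clock: 10.2
position: [0.5957, 0.2229, 0.0736]
ee_rot: [0.161, 3.137, 0.001]
force: [-0.1, 1.2, 5.0]
width: 0.006
gripper_force: 2.6
```

arm_command(targets=[[[0, 0, 0.001, 0, 0, 0], [0, 0, 0, 0, 0, 0]]])

```text
clock: 10.45
position: [0.5958, 0.2229, 0.0732]
ee_rot: [0.162, 3.137, 0.001]
force: [-1.8, -0.3, 10.1]
width: 0.007
gripper_force: 5.5
```

arm_command(targets=[[[0, 0, 0.001, 0, 0, 0], [0, 0, 0, 0, 0, 0], [0, 0, 0, 0, 0, 0]]])

```text
clock: 10.82
position: [0.5958, 0.2229, 0.0729]
ee_rot: [0.162, 3.136, 0.001]
force: [-4.0, -2.1, 18.7]
width: 0.003
gripper_force: 9.0
```

Far left gives 3.5 mm and then is hard: it is the rocking corner. I lift, move outside shim_fl, and measure its upturned end from the first images.

arm_command(targets=[[[0, 0, -0.03, 0, 0, 0], [0, 0, -0.03, 0, 0, 0], [0.013, 0.035, 0, 0, 0, 0], [0.013, 0.035, 0, 0, 0, 0], [0.012, 0.037, 0, 0, 0, 0], [0, 0, 0, 0, 0, 0], [0, 0, 0, 0, 0, 0]]])

```text
clock: 11.7
position: [0.5686, 0.3322, 0.1308]
ee_rot: [-0.162, -3.137, 0.002]
force: [0.6, -1.8, -0.5]
width: 0.007
gripper_force: 0.0
```

```bash
python3 - <<'E'
from h import *;st()
from cell import arm
cl=[("top0",pickle.load(open("top.pkl","rb"))),("side0",pickle.load(open("side.pkl","rb"))),("top",arm.get_image("top")),("side",arm.get_image("side"))]
for n,im in cl:
    P=cloud(im); B=(P[...,:2]-C)@A.T*1000
    for cx in(36,-36):
        m=(abs(B[...,0]-cx)<22)&(B[...,1]>105)&(B[...,1]<150)&(P[...,2]>.048)&(P[...,2]<.066)
        if m.sum()>4: print(n,cx,m.sum(),'x',np.percentile(B[m][:,0],[3,97]).round(1),'y',np.percentile(B[m][:,1],[3,97]).round(1),'z',np.median(P[m][:,2]).round(4))
a=cv2.resize(cl[0][1]['pixels'][150:245,170:305],(400,281),interpolation=2)
b=cv2.resize(cl[3][1]['pixels'][150:310,180:340],(400,400),interpolation=2)
o=np.zeros((400,800,3),np.uint8);o[:281,:400]=a;o[:,400:]=b
cv2.imwrite('pics/fl.png',o[:,:,::-1])
E
```

```text
t 11.7 base xy [ 35.9 188.9] tip z 111.8 F [ 0.6  -1.76 -0.53] w 0.007
tool y ang 84.1 z [-0.    -0.001 -1.   ] q [-0.68  0.59  0.11  1.62 -0.08  0.94  0.92]
top0 36 31 x [26.3 47.7] y [106.3 129.4] z 0.0552
top0 -36 28 x [-47.1 -25.4] y [117.6 132. ] z 0.0562
side0 36 65 x [22.8 45.5] y [122.5 129.3] z 0.0575
side0 -36 68 x [-49.1 -27.6] y [125.9 132. ] z 0.0574
top -36 13 x [-39.8 -25.3] y [113.  131.8] z 0.0536
side 36 67 x [22.6 45.7] y [123.3 129.2] z 0.0566
side -36 69 x [-49.  -27.5] y [126.1 131.8] z 0.0567
```

View pics/fl.png

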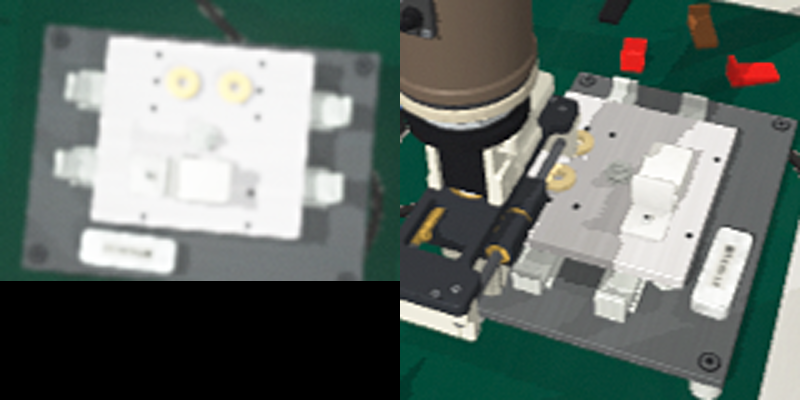

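The steel shim_fl's upturned end is at left-crop (85,88), grey and on the guideway beside the rocking corner. The red, black and brown look-alikes are at the upper right of the right-hand crop, off the jig. Its outer face is at base y of about 129.5, centred near x = 36. I go down outside it and push.

arm_command(targets=[[[0, 0, 0.04, 0, 0, 0], [0, 0, 0.02, 0, 0, 0], [0, 0, 0.0095, 0, 0, 0], [0, -0.015, 0, 0, 0, 0], [0, -0.01, 0, 0, 0, 0], [0, -0.005, 0, 0, 0, 0], [0, 0, 0, 0, 0, 0], [0, 0, 0, 0, 0, 0]]])

```text
clock: 12.8
position: [0.5656, 0.3038, 0.0621]
ee_rot: [0.161, 3.137, 0.001]
force: [0.2, -0.5, 0.1]
width: 0.005
gripper_force: 0.0
```

```bash
python3 -c "
from h import *;st()"
```

```text
t 12.8 base xy [ 35.8 160.3] tip z 43.1 F [ 0.21 -0.55  0.11] w 0.005
tool y ang 84.13 z [ 0.     0.001 -1.   ] q [-0.64  0.65  0.1   1.71 -0.09  0.78  0.97]
```

Contact is expected near y = 148.5. I push at 2–3 mm per row.

arm_command(targets=[[[0, -0.006, 0, 0, 0, 0], [0, -0.003, 0, 0, 0, 0], [0, -0.003, 0, 0, 0, 0], [0, -0.003, 0, 0, 0, 0], [0, -0.003, 0, 0, 0, 0], [0, 0, 0, 0, 0, 0]]])

```text
clock: 13.55
position: [0.5637, 0.285, 0.0617]
ee_rot: [0.162, 3.137, -0.0]
force: [0.5, 1.4, 0.6]
width: 0.005
gripper_force: 0.0
```

arm_command(targets=[[[0, -0.003, 0, 0, 0, 0], [0, -0.003, 0, 0, 0, 0], [0, -0.003, 0, 0, 0, 0], [0, 0, 0, 0, 0, 0]]])

```text
clock: 14.05
position: [0.5628, 0.2759, 0.0618]
ee_rot: [-0.162, -3.137, 0.0]
force: [1.2, 0.4, -0.5]
width: 0.007
gripper_force: 0.0
```

```bash
python3 - <<'E'
from h import *;st()
from cell import arm
im=arm.get_image("side")
P=cloud(im); B=(P[...,:2]-C)@A.T*1000
for cx in(36,-36):
    m=(abs(B[...,0]-cx)<22)&(B[...,1]>99)&(B[...,1]<150)&(P[...,2]>.048)&(P[...,2]<.066)
    if m.sum()>4: print(cx,m.sum(),np.percentile(B[m][:,1],[3,97]).round(1))
E
```

```text
t 14.05 base xy [ 35.9 132.3] tip z 42.8 F [ 1.24  0.44 -0.46] w 0.007
tool y ang 84.08 z [-0. -0. -1.] q [-0.61  0.63  0.1   1.75 -0.08  0.76  1.  ]
36 31 [122.4 148.1]
-36 69 [125.5 132.2]
```

```bash
python3 - <<'E'
from cell import arm
import cv2
a=arm.get_image("side")['pixels'][200:280,200:300]
cv2.imwrite('pics/p1.png',cv2.resize(a,(750,600),interpolation=2)[:,:,::-1])
E
```

```text
(no output)
```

View pics/p1.png

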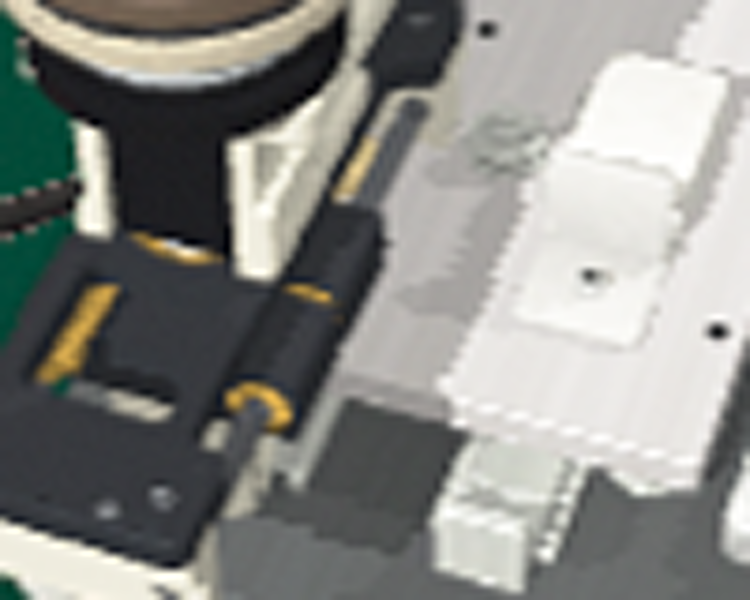

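The gripper hides the far-left shim (its place is around (300,450)), and the near-left one at (500,500) is untouched. Force and travel will tell, so I push on gently.

arm_command(targets=[[[0, -0.003, 0, 0, 0, 0], [0, -0.003, 0, 0, 0, 0], [0, 0, 0, 0, 0, 0]]])

```text
clock: 14.52
position: [0.5621, 0.2699, 0.0617]
ee_rot: [-0.162, -3.137, 0.0]
force: [-0.3, 0.2, -0.5]
width: 0.005
gripper_force: 0.0
```

arm_command(targets=[[[0, -0.002, 0, 0, 0, 0], [0, -0.001, 0, 0, 0, 0], [0, 0, 0, 0, 0, 0]]])

```text
clock: 14.9
position: [0.5618, 0.2674, 0.0618]
ee_rot: [0.162, 3.137, 0.0]
force: [-0.0, 0.9, -0.1]
width: -0.001
gripper_force: 0.4
```

arm_command(targets=[[[0, -0.001, 0, 0, 0, 0], [0, -0.001, 0, 0, 0, 0], [0, 0, 0, 0, 0, 0]]])

```text
clock: 15.28
position: [0.5616, 0.2656, 0.0618]
ee_rot: [0.161, 3.137, 0.0]
force: [-0.0, 2.6, -0.5]
width: 0.007
gripper_force: 1.1
```

```bash
python3 -c "
from h import *;st()"
```

```text
t 15.28 base xy [ 35.8 121.9] tip z 42.8 F [-0.03  2.63 -0.49] w 0.007
tool y ang 84.11 z [ 0.  0. -1.] q [-0.59  0.62  0.1   1.77 -0.08  0.75  1.01]
```

Force is rising. I continue to the hard stop.

arm_command(targets=[[[0, -0.001, 0, 0, 0, 0], [0, -0.001, 0, 0, 0, 0], [0, 0, 0, 0, 0, 0]]])

```text
clock: 15.65
position: [0.5614, 0.2638, 0.0618]
ee_rot: [0.161, 3.137, 0.001]
force: [-0.0, 4.9, -1.2]
width: 0.007
gripper_force: 2.2
```

arm_command(targets=[[[0, -0.001, 0, 0, 0, 0], [0, 0, 0, 0, 0, 0]]])

```text
clock: 15.9
position: [0.5613, 0.2629, 0.0618]
ee_rot: [0.161, 3.137, 0.001]
force: [0.9, 5.2, -1.3]
width: 0.003
gripper_force: 2.5
```

arm_command(targets=[[[0, -0.001, 0, 0, 0, 0], [0, 0, 0, 0, 0, 0]]])

```text
clock: 16.15
position: [0.5613, 0.2622, 0.0618]
ee_rot: [0.161, 3.137, 0.002]
force: [1.1, 5.9, -2.2]
width: 0.004
gripper_force: 2.9
```

arm_command(targets=[[[0, -0.001, 0, 0, 0, 0], [0, 0, 0, 0, 0, 0]]])

```text
clock: 16.4
position: [0.5611, 0.2616, 0.0618]
ee_rot: [0.16, 3.137, 0.002]
force: [0.4, 6.6, -2.6]
width: 0.007
gripper_force: 3.3
```

```bash
python3 -c "
from h import *;st()"
```

```text
t 16.4 base xy [ 35.8 117.8] tip z 42.8 F [ 0.36  6.6  -2.57] w 0.007
tool y ang 84.15 z [ 0.     0.001 -1.   ] q [-0.59  0.62  0.09  1.77 -0.08  0.75  1.02]
```

Not hard yet.

arm_command(targets=[[[0, -0.001, 0, 0, 0, 0], [0, 0, 0, 0, 0, 0]]])

```text
clock: 16.65
position: [0.561, 0.2606, 0.0618]
ee_rot: [0.16, 3.137, 0.002]
force: [0.2, 6.2, -1.6]
width: 0.008
gripper_force: 3.2
```

arm_command(targets=[[[0, -0.001, 0, 0, 0, 0], [0, 0, 0, 0, 0, 0]]])

```text
clock: 16.9
position: [0.561, 0.2603, 0.0619]
ee_rot: [0.159, 3.137, 0.004]
force: [1.9, 8.5, -3.4]
width: 0.007
gripper_force: 4.1
```

arm_command(targets=[[[0, -0.001, 0, 0, 0, 0], [0, 0, 0, 0, 0, 0]]])

```text
clock: 17.15
position: [0.561, 0.2602, 0.0619]
ee_rot: [0.159, 3.136, 0.005]
force: [1.7, 10.8, -4.1]
width: 0.009
gripper_force: 5.2
```

Hard stop. One more firm push, then I back straight out, rise and look.

arm_command(targets=[[[0, -0.001, 0, 0, 0, 0], [0, -0.001, 0, 0, 0, 0], [0, 0, 0, 0, 0, 0], [0, 0, 0, 0, 0, 0]]])

```text
clock: 17.65
position: [0.561, 0.26, 0.0622]
ee_rot: [0.157, 3.136, 0.009]
force: [3.0, 14.3, -5.9]
width: 0.005
gripper_force: 7.4
```

arm_command(targets=[[[0, 0.006, 0, 0, 0, 0], [0, 0.02, 0, 0, 0, 0], [0, 0.03, 0, 0, 0, 0], [0, 0.01, -0.05, 0, 0, 0], [0, 0, -0.06, 0, 0, 0], [0, 0.05, -0.03, 0, 0, 0], [0, 0.06, 0, 0, 0, 0], [0, 0.06, 0, 0, 0, 0], [0, 0, 0, 0, 0, 0], [0, 0, 0, 0, 0, 0]]])

```text
clock: 18.9
position: [0.5847, 0.4901, 0.201]
ee_rot: [-0.161, -3.137, 0.003]
force: [0.6, -0.8, -0.2]
width: 0.01
gripper_force: 0.0
```

```bash
python3 - <<'E'
from h import *;st()
from cell import arm
o=np.zeros((400,800,3),np.uint8)
for n,k in(("top",0),("side",1)):
    im=arm.get_image(n)
    P=cloud(im); B=(P[...,:2]-C)@A.T*1000
    for cx in(36,-36):
      for s in (1,-1):
        m=(abs(B[...,0]-cx)<10)&(s*B[...,1]>88)&(s*B[...,1]<150)&(P[...,2]>.048)&(P[...,2]<.066)
        if m.sum()>4: print(n,cx,s,m.sum(),np.percentile(B[m][:,1],[3,97]).round(1))
    a=im['pixels'][150:245,170:305] if k==0 else im['pixels'][150:310,180:340]
    a=cv2.resize(a,(400,281 if k==0 else 400),interpolation=2); o[:len(a),k*400:k*400+400]=a
cv2.imwrite('pics/end.png',o[:,:,::-1])
E
```

```text
t 18.9 base xy [ 35.7 347.6] tip z 182.0 F [ 0.58 -0.82 -0.23] w 0.01
tool y ang 84.12 z [-0.    -0.002 -1.   ] q [-0.83  0.7   0.13  1.23 -0.08  1.22  0.76]
top 36 1 37 [ 88.4 100.8]
top 36 -1 42 [-130.8  -88.9]
top -36 1 44 [ 88.5 131.3]
top -36 -1 31 [-128.6  -89.5]
side 36 1 72 [ 88.6 100.4]
side 36 -1 60 [-132.4  -89.4]
side -36 1 107 [ 89.  131.5]
side -36 -1 62 [-130.   -89.2]
```

View pics/end.png

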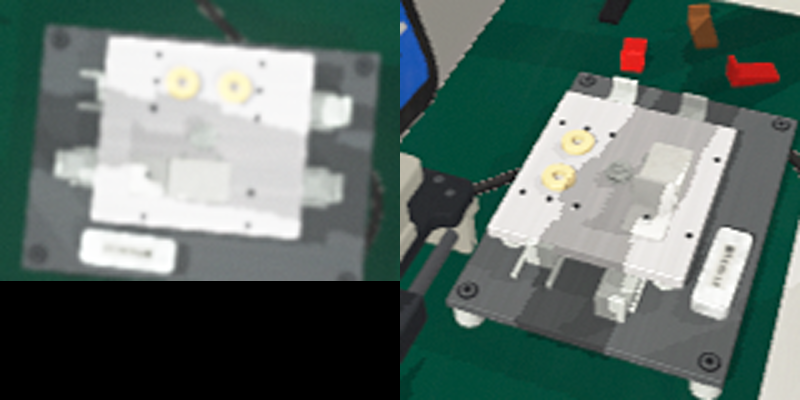

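The far-left shim's upturned end now lies flat against the plate's edge (left crop (100,88); outer face at y ≈ 101 mm, which puts it home at about 95). The other three shims, the workpiece and the tin have not moved, and the arm is clear. I hand in.

```bash
python3 -c "
from cell import arm
print(arm.sign_off())"
```

```text
the job is handed in; nothing more can be done
None
```

The far-left corner was the one that rocked (3.5 mm of give, then hard); I pushed shim_fl in until it stopped hard against the plate's edge, left the other three shims where they were, and handed the job in at about 19 s (no verdict was returned).

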